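# Put a new syrup bottle into service and unlock its pump

### The arm

A 7-joint arm with a two-finger parallel gripper is mounted at the origin on the work surface. World frame = base frame: x ahead of the robot, y to its left, z up, the work surface at z = 0. Lengths are in m, angles in degrees, forces in N, time in s.
With the tool pointing down it reaches from about 0.425 to 0.875 m from the base axis. Payload 4.7 kg.
Tool frame: the origin (TCP) lies at the very end of the fingers, on their centre line; the grasp point (between the pads) lies 19 mm behind it; z points along the fingers, y is the line along which they close (so a half turn about z gives the same grasp; the last joint's range is limited). The gripper opens to 87 mm and grips with 3 to 60 N. Pads are 19 mm wide; open, the fingers measure 117 mm over their backs; the gripper's body (75 mm by 190 mm) begins 51 mm behind the grasp point.
Start: joints at [74.719, 18.392, -4.016, 83.108, 1.295, 78.541, -3.26], TCP at [0.18, -0.625, 0.223] pointing down, gripper open.
Joint ranges: [-163.93, 163.93], [-17.29, 119.83], [-79.2, 71.16], [3.27, 140.29], [-89.18, 269.18], [5.43, 117.66], [-154.24, 154.24]. Speed limits (degrees/s): [147.25, 147.25, 180, 180, 180, 180, 180].

### API

Orientations are given as [roll, pitch, yaw] about the fixed x, y, z axes, in that order (R = Rz(yaw) Ry(pitch) Rx(roll)).
In Python, from cell import telemetry, cams, env gives the robot as it stands.
- The arm moves only by the tool arm_command, never from a script. Its argument "series" is text: rows parted by semicolons, each of 5 numbers parted by spaces: the shift along the tool's x, y, z in mm, then the turn about the tool's z in rad, then the closure in counts, from 0 (fully open) to 255 (shut). A call has 1 to 20 rows; each row shifts and turns the commanded pose from where the row before left it, along the tool's axes as they then stand; what a row does not reach is not made up. A row lasts 1/12 s, in which the tool goes at most 41.7 mm and 7.16 degrees, less where a joint would pass 70% of its speed; a pose out of reach is approached as far as the arm can. A call is refused whole if a number of a shift passes 41.7 or a number of a turn 0.125, either way. A call with a gripper value outside its range is refused whole. The fingers move at their own pace and stop on an object; "squeeze" is the grip in N (left out, the last holds). Time passes only in rows, so rows that do not move let the fingers close. It gives the time, the measured TCP pose, the force, the opening and the grip force at its end, in the units of the state.
- telemetry.get_obs(): the state, without advancing time (a new reading comes with each control period).
- cams.read_camera(name): name is "side" or "top" or "wrist"; returns the picture (420x560x3 uint8, blue, green, red); there is no depth.
- cams.calibration(name): a dict with "K" (3x3 intrinsics, pixels), "dist" ([k1, k2, p1, p2, k3] as OpenCV has them; the pictures are not rectified), "origin" and "rotation" of the camera in the world; the wrist camera has in their place "hand_eye" (4x4, takes a point from camera to tool coordinates, whose origin is the TCP and whose axes are the flange's). Camera axes: x right, y down, z forward; pixel columns grow to the right and rows downward; lengths in m; the calibration is good to about 2 mm. A picture is of the moment at which its call begins: read the wrist's pose just before it. calibration takes no time and is no camera call.
- env.sign_off(): hands the job in; it is judged then, once.
The state is a dict: "time_s": time; "qpos": joint angles; "joint_velocities": joint speeds; "effort": joint torques, N m; "tool_pos": TCP position; "tool_rot": TCP orientation; "force": force on the tool from outside, world axes, zero at the start; "wrist_torque": the same for the moment, N m; "grip_width": finger opening in m; "grasp_force": force on a finger pad.
Only numpy, scipy, OpenCV 4.12 (cv2) and the standard library are available. Lean on these libraries where they do the work, as an engineer would, in place of code of your own. Each camera call takes 0.05 s, during which the arm holds its last target. There are 200 camera calls.

### The job

Take the small square syrup bottle that lies on the sloping steel rest and stand it upright, fully down, in the empty square wooden stand, and let go of it. Then take its pump head from above, press it down against its spring and, keeping it pressed, turn it counterclockwise past the safety stop, so that it pops up when you let go, with the bottle still standing in its stand. Leave everything else on the counter where it stands.

Things in the scene. Friction and masses are not known exactly. Their poses are not given: they have to be found in the camera images.
- bottle_center (a point): Centre of the new bottle's body, half-way up its axis. Brown, square, 56 x 56 mm, body 85 mm tall, about 0.3 kg; z points from foot to pump, x and y are square to its sides. On top: a round collar (28 mm wide, 5 high), then the brass pump head, whose top is 83.5 mm from this point when locked, 93.5 unlocked. Stood up straight from the rest, its -x face looks back to where its foot was.
- head_grip (a point): Grip point of the new bottle's pump head, on its axis, 6 mm below its top. The head is an upright flat brass bar 16 mm thick (along x), 44 mm long (along y), 28 mm high, with a round nozzle 11 mm thick reaching 31 mm from the axis at the +y end, in its upper half. z points up out of the bottle. The bar's underside is 8 mm above the collar when locked, 0.5 mm when fully pressed.
- pump (a joint): Press of the pump head into the bottle, m: 0 locked, 0.0075 lower end stop, -0.010 popped up. A spring drives it up: about 6 N at 0, 10 N at the lower stop, 1 N popped up. A roof inside keeps it from rising and a safety stop blocks turning beyond about 0.4 rad, unless pressed more than about 5.5 mm. Past a turn of about 0.9 rad nothing holds it down and it rises when let go.
- head (a joint): Turn of the pump head about the bottle's axis relative to the bottle, rad, growing counterclockwise seen from above; 0 is the end stop on the locked side, where the nozzle points along the bottle's +y; 1.25 is the end stop on the open side. It starts between 0 and 0.25. Turning takes about 0.03 N m.
- stand_in (a point): Centre of the inner floor of the empty stand: a fixed square wooden tray with an opening 66 x 66 mm, floor 6 mm above the counter, walls 6 mm thick reaching 18 mm above this point (24 mm above the counter). z points up, x and y are square to its walls. The bottle may stand in it any way round; it has about 5 mm of play on each side.
- rest: Fixed steel rest on which the new bottle lies, axis raised 25 degrees, pump end high. Origin on the counter under the bottle's middle; +x is the way the pump points (away from the robot). Its slope, 38 mm wide, carries the bottle's +x face, so the y faces are free for a grasp across. A 75 mm high upright end plate stands 5 to 15 mm beyond the pump. Foot plate 146 x 50 mm.
- served: A bystander: a second, identical wooden stand, fixed, in which an identical bottle already stands with its pump up (142 mm tall in all); origin on the counter below it.
- pitcher: A bystander: steel milk pitcher, 76 mm wide, 90 mm tall, handle at its +y; origin at the centre of its underside.
- jar: A bystander: glass jar with black cap, 44 mm wide, 60 mm tall; origin at the centre of its underside.
- tamper: A bystander: steel coffee tamper, 52 mm wide, 70 mm tall; origin at the centre of its underside.
- cups: A bystander: stack of upturned paper cups, 84 mm wide, 110 mm tall; origin at the centre of its underside.
- bowl: A bystander: white ceramic bowl, 110 mm wide, 45 mm tall; origin at the centre of its underside.
- spoon: A bystander: steel spoon 200 mm long, lying on the counter along its x; origin at its middle.
- brush: A bystander: small wooden brush 150 mm long, lying on the counter along its x; origin at its middle.
There are look-alikes about, which are no part of the job. Leave any green or purple look-alike of the part that bears bottle_center alone.

How it is judged (in metres and radians):
On the way, in this order (a step that is already met when the one before it is completed fails the run):
1. the bottle stands upright, fully down in the empty stand, let go, its pump still locked (horizontal distance between bottle_center and stand_in below 0.01 m and z of bottle_center in the frame of stand_in between 0.036 and 0.047 m and angle between bottle_center's own z axis and vertical below 0.08 rad and height (world z) of bottle_center above 0.03 m and value of joint pump above -0.003 m and contact force between the fingers and bottle below 0.3 N), for 0.2 s.
2. the pump head has been turned past its safety stop and has popped up (value of joint pump below -0.007 m and value of joint head above 0.75 rad), for 0.2 s.
At the end, for the whole second after the job is handed in: The new bottle stands upright (0.08 rad) and fully down in the formerly empty stand (centre within 10 mm of its axis, foot within 5 mm of its floor), at rest and let go; its pump head is turned past the stop (above 0.75 rad) and popped up (at least 7 mm above its locked height) (all of step 2 and horizontal distance between bottle_center and stand_in below 0.01 m and z of bottle_center in the frame of stand_in between 0.036 and 0.047 m and angle between bottle_center's own z axis and vertical below 0.08 rad and height (world z) of bottle_center above 0.03 m and linear speed of bottle below 0.02 m/s and contact force between the fingers and bottle below 0.3 N); the robot touches nothing.
It fails at once if a bystander is knocked over or shoved more than 40 mm (distance of any of pitcher, jar, tamper, cups, bowl, spoon, brush from where it was at the start of the episode above 0.04 m or angle between any of pitcher, jar, tamper, cups, bowl's own z axis and vertical above 0.6 rad).
It also fails if it takes over 64 s, if anything falls off the work surface, if the arm or the gripper's body presses on something with over 40 N, if the wrist force passes 120 N, or if a joint passes its speed limit or range.

## Working session

There is one attempt and no reset: what is moved stays moved. The work goes in short steps, Python scripts to look and compute and a tool call to move; the robot and the scene stay as the last step left them, time stands still between calls to the robot, and variables do not carry over. Pictures are saved under pics/ and viewed, at most 10 in all, crops included, and the job is handed in when it is done.

Besides the shell and the picture viewer there is one more tool, called after ">>>" in YAML: its name, and indented under it one key for each argument. arm_command: Moves the arm, as the interface text tells. Its arguments: {"type":"object","properties":{"series":{"type":"string"},"squeeze":{"type":"number"}},"required":["series"]}

```bash
mkdir -p pics && ls && python3 - <<'E'
from cell import telemetry, cams, env
import cv2, numpy as np
print(telemetry.get_obs())
for n in ("top","side"):
    im=cams.read_camera(n); cv2.imwrite(f"pics/{n}0.png",im)
for n in ("top","side","wrist"): print(n,cams.calibration(n))
E
```

```text
pics
{'time_s': 0.0, 'qpos': array([74.71977952, 18.43681184, -4.0153383 , 83.17671514,  1.294845  ,
       78.53940679, -3.2602828 ]), 'joint_velocities': array([ 0.03781158, -0.00144187,  0.00621561,  0.01783574,  0.007585  ,
        0.01462376, -0.03045401]), 'effort': array([ 8.93515025e-04, -4.91278732e+01, -4.03429773e-01, -3.12523162e+01,
       -6.38392568e-02,  4.37599292e-02,  1.78919800e-04]), 'tool_pos': array([ 0.17991947, -0.62402073,  0.22147107]), 'tool_rot': array([-1.79892301e+02,  5.72145327e-03,  1.60895184e+01]), 'force': array([0.50680113, 0.16905348, 0.46595863]), 'wrist_torque': array([ 0.00417844, -0.02578981, -0.04932458]), 'grasp_force': 0.0, 'grip_width': 0.08686795486058736}
top {'K': array([[465.92004816,   0.        , 278.87548721],
       [  0.        , 465.92004816, 207.68297999],
       [  0.        ,   0.        ,   1.        ]]), 'dist': array([-0.15046568,  0.        ,  0.        ,  0.        ,  0.        ]), 'origin': array([ 0.46720811, -0.01255321,  1.1311438 ]), 'rotation': array([-177.76287331,    1.5930869 ,  -91.10807549])}
side {'K': array
[... 250 characters left out ...]
.4793472 , 0.70848471, 0.64310446]), 'rotation': array([-126.88039447,   -1.10207598, -176.00796157])}
wrist {'K': array([[370.96344796,   0.        , 279.64792412],
       [  0.        , 370.96344796, 209.37585306],
       [  0.        ,   0.        ,   1.        ]]), 'dist': array([-0.0045697,  0.       ,  0.       ,  0.       ,  0.       ]), 'hand_eye': array([[-6.33270137e-04, -9.66378005e-01, -2.57124777e-01,
         7.04021633e-02],
       [ 9.99999588e-01, -7.79319353e-04,  4.66105239e-04,
        -1.02477036e-03],
       [-6.50816165e-04, -2.57124376e-01,  9.66378100e-01,
        -1.63155369e-01],
       [ 0.00000000e+00,  0.00000000e+00,  0.00000000e+00,
         1.00000000e+00]])}
```

View pics/top0.png

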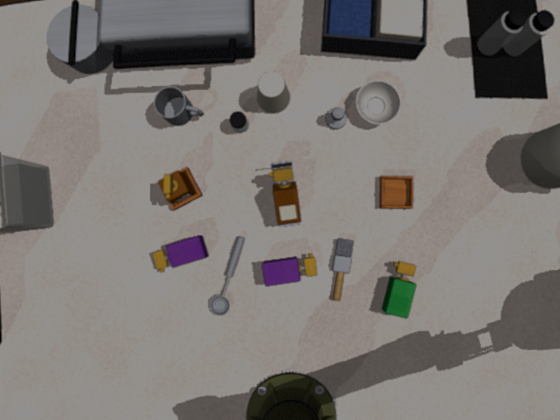

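View pics/side0.png

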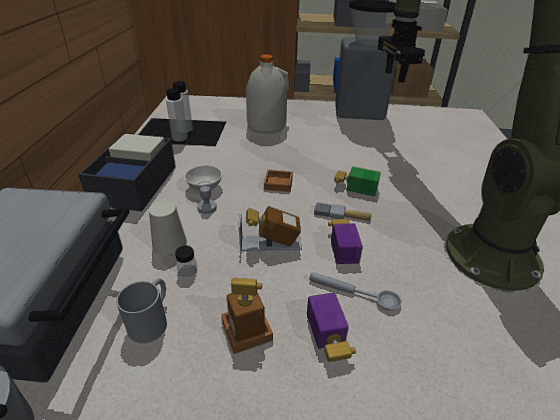

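```bash
cat > h.py <<'E'
from cell import telemetry, cams, env
import cv2, numpy as np
from scipy.spatial.transform import Rotation as R
def cam(n, obs=None):
    c=cams.calibration(n)
    if n=="wrist":
        o=obs or telemetry.get_obs(); T=np.eye(4)
        T[:3,:3]=R.from_euler("xyz",o["tool_rot"],degrees=True).as_matrix(); T[:3,3]=o["tool_pos"]
        T=T@c["hand_eye"]; return c["K"],c["dist"],T[:3,3],T[:3,:3]
    return c["K"],c["dist"],c["origin"],R.from_euler("xyz",c["rotation"],degrees=True).as_matrix()
def ray(C,uv):
    K,d,o,M=C; p=cv2.undistortPoints(np.array(uv,float).reshape(-1,1,2),K,d)[:,0]
    v=np.c_[p,np.ones(len(p))]@M.T; return o,v/np.linalg.norm(v,axis=1)[:,None]
def plane(C,uv,z):
    o,v=ray(C,uv); return o+v*((z-o[2])/v[:,2])[:,None]
def tri(C1,a,C2,b):
    o1,v1=ray(C1,a);o2,v2=ray(C2,b);P=[]
    for x,y in zip(v1,v2):
        s=np.linalg.lstsq(np.c_[x,-y],o2-o1,rcond=None)[0]
        P.append((o1+s[0]*x+o2+s[1]*y)/2); print("gap mm",1e3*np.linalg.norm(o1+s[0]*x-o2-s[1]*y))
    return np.array(P)
def proj(C,P):
    K,d,o,M=C; return cv2.projectPoints(np.atleast_2d(P).astype(float),cv2.Rodrigues(M.T)[0],-M.T@o,K,d)[0][:,0]
E
python3 - <<'E'
from h import *
t=cv2.imread("pics/top0.png");s=cv2.imread("pics/side0.png")
a=cv2.resize(t[150:234,250:420],None,fx=4.5,fy=4.5,interpolation=cv2.INTER_CUBIC)[:, :765]
b=cv2.resize(s[160:260,230:310],None,fx=2.2,fy=2.2,interpolation=cv2.INTER_CUBIC)
c=cv2.resize(s[160:200,255:300],None,fx=5,fy=5,interpolation=cv2.INTER_CUBIC)
o=np.zeros((600,800,3),np.uint8); o[:a.shape[0],:a.shape[1]]=a; o[380:380+b.shape[0],:b.shape[1]]=b; o[380:380+c.shape[0],300:300+c.shape[1]]=c
cv2.imwrite("pics/crop1.png",o)
def m(im,x0,y0,x1,y1,lo,hi):
    h=cv2.cvtColor(im,cv2.COLOR_BGR2HSV); k=np.zeros(h.shape[:2],np.uint8); k[y0:y1,x0:x1]=cv2.inRange(h,lo,hi)[y0:y1,x0:x1]
    cs=cv2.findContours(k,cv2.RETR_EXTERNAL,cv2.CHAIN_APPROX_NONE)[0]
    for q in sorted(cs,key=cv2.contourArea)[::-1][:2]:
        r=cv2.minAreaRect(q); print(cv2.contourArea(q),r,cv2.boxPoints(r).round(1).tolist())
for n,im,bx in (("topbottle",t,(262,150,310,230)),("topstand",t,(375,170,420,215)),("sidestand",s,(260,165,297,196)),("sidebottle",s,(236,200,305,250)),("topserved",t,(155,160,205,212))):
    for l,lo,hi in (("brown",(3,120,50),(17,255,255)),("brass",(18,120,60),(30,255,255))):
        print(n,l); m(im,*bx,lo,hi)
E
```

```text
topbottle brown
769.5 ((286.20904541015625, 202.89364624023438), (39.606903076171875, 23.487241744995117), 81.46923065185547) [[271.70001220703125, 185.10000610351562], [294.8999938964844, 181.60000610351562], [300.79998779296875, 220.6999969482422], [277.5, 224.1999969482422]]
0.0 ((276.5, 184.0), (3.0, 0.0), 180.0) [[278.0, 184.0], [278.0, 184.0], [275.0, 184.0], [275.0, 184.0]]
topbottle brass
207.5 ((280.3599853515625, 174.51998901367188), (11.87939453125, 22.627416610717773), 81.8698959350586) [[268.29998779296875, 170.1999969482422], [290.70001220703125, 167.0], [292.3999938964844, 178.8000030517578], [270.0, 182.0]]
30.5 ((284.63848876953125, 185.6077117919922), (4.589285373687744, 11.287160873413086), 82.87498474121094) [[278.79998779296875, 184.0], [290.0, 182.60000610351562], [290.5, 187.1999969482422], [279.29998779296875, 188.60000610351562]]
topstand brown
962.5 ((396.0, 192.0), (32.0, 32.0), 90.0) [[380.0, 176.0], [412.0, 176.0], [412.0, 208.0], [380.0, 208.0]]
topstand brass
sidestand brown
457.0 ((277.4241027832031, 180.4103546142578), (26.65760040283203, 19.515687942
[... 744 characters left out ...]
18866729736, 10.02731990814209), 15.945395469665527) [[259.70001220703125, 223.89999389648438], [262.5, 214.3000030517578], [265.3999938964844, 215.10000610351562], [262.6000061035156, 224.8000030517578]]
topserved brown
718.5 ((179.27874755859375, 187.87962341308594), (32.928279876708984, 33.02142333984375), 62.241458892822266) [[157.0, 181.0], [186.1999969482422, 165.60000610351562], [201.60000610351562, 194.8000030517578], [172.3000030517578, 210.10000610351562]]
19.5 ((160.5, 184.5), (11.0, 3.0), 90.0) [[159.0, 179.0], [162.0, 179.0], [162.0, 190.0], [159.0, 190.0]]
topserved brass
232.0 ((170.5, 186.5), (23.0, 15.0), 90.0) [[163.0, 175.0], [178.0, 175.0], [178.0, 198.0], [163.0, 198.0]]
```

View pics/crop1.png

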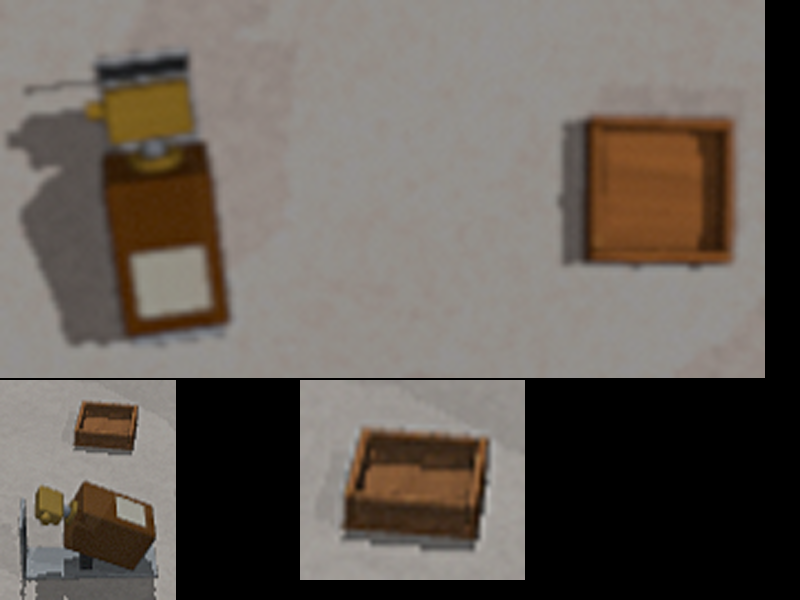

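```bash
python3 - <<'E'
from h import *
C=cam("top")
f=[[273.3,191.1],[297.1,188.2],[300.9,221.6],[277.8,224.7]]
hi=plane(C,f[:2],.115);lo=plane(C,f[2:],.08)
print(hi,lo,"w",np.linalg.norm(hi[0]-hi[1]),np.linalg.norm(lo[0]-lo[1]),"len",np.linalg.norm((hi.mean(0)-lo.mean(0))), hi.mean(0),lo.mean(0))
v=hi.mean(0)-lo.mean(0); print("yaw",np.degrees(np.arctan2(v[1],v[0])))
s=plane(C,[[380.7,176],[412.9,176],[413.3,208.4],[380.4,208.4]],.024); print(s,s.mean(0)); print([np.linalg.norm(s[i]-s[i-1]) for i in range(4)])
o=telemetry.get_obs(); print(o["time_s"],o["tool_pos"],o["tool_rot"])
E
```

```text
[[ 0.54400668  0.0264318   0.115     ]
 [ 0.54925321 -0.02573057  0.115     ]] [[ 0.4764416  -0.03316653  0.08      ]
 [ 0.47048114  0.01905086  0.08      ]] w 0.05242555943288864 0.05255647581941201 len 0.08144645620402208 [5.46629945e-01 3.50612468e-04 1.15000000e-01] [ 0.47346137 -0.00705784  0.08      ]
yaw 5.781597969121777
[[ 0.58185462 -0.22746739  0.024     ]
 [ 0.58053174 -0.30559722  0.024     ]
 [ 0.5027826  -0.30395265  0.024     ]
 [ 0.50441375 -0.22441132  0.024     ]] [ 0.54239568 -0.26535715  0.024     ]
[np.float64(0.0775011412115154), np.float64(0.07814102230298518), np.float64(0.07776653159806593), np.float64(0.07955805097288492)]
0.1 [ 0.17990609 -0.62408991  0.22155305] [-1.79900112e+02  6.78278154e-03  1.60883803e+01]
```

>>> arm_command:
  series: "0 0 0 0.09 0;0 0 0 0.09 0;21.7 -32.5 0 0 0;21.7 -32.5 0 0 0;21.7 -32.5 0 0 0;21.7 -32.5 0 0 0;21.7 -32.5 0 0 0;21.7 -32.5 0 0 0;21.7 -32.5 0 0 0;21.7 -32.5 0 0 0;21.7 -32.5 0 0 0;21.7 -32.5 0 0 0;21.7 -32.5 0 0 0;21.7 -32.5 0 0 0;21.7 -32.5 0 0 0;21.7 -32.5 0 0 0;21.7 -32.5 0 0 0;21.7 -32.5 0 0 0;21.7 -32.5 0 0 0;21.7 -32.5 0 0 0"
  squeeze: 4

```text
time_s: 1.77
tool_pos: [0.5102, -0.0015, 0.2225]
tool_rot: [180.0, -0.0, 5.8]
force: [0.8, -0.9, 1.2]
grip_width: 0.0871
grasp_force: 0.0
```

```bash
python3 - <<'E'
from h import *
import pickle
o=telemetry.get_obs(); im=cams.read_camera("wrist"); print(o["time_s"],o["tool_pos"],o["tool_rot"],o["grip_width"],o["joint_velocities"].round(1))
cv2.imwrite("pics/w1.png",im); pickle.dump(o,open("w1.pkl","wb"))
E
```

```text
1.7667 [ 0.51015317 -0.00153452  0.22249018] [ 1.79963503e+02 -5.90687732e-03  5.75749234e+00] 0.08708894709238206 [-33.   33.4 -28.1 -26.4  22.9   1.4 -65.9]
```

View pics/w1.png

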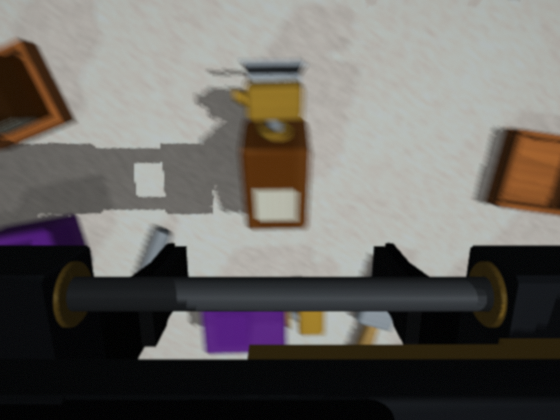

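```bash
python3 - <<'E'
from h import *
import pickle
o=pickle.load(open("w1.pkl","rb")); W=cam("wrist",o); C=cam("top")
f=[[273.3,191.1],[297.1,188.2],[300.9,221.6],[277.8,224.7]]
g=[[243,153],[309,153],[305.5,227],[249,227]]
P=tri(C,f,W,g); print(P.round(4)); print([np.linalg.norm(P[i]-P[i-1]).round(4) for i in range(4)])
n=np.cross(P[1]-P[0],P[3]-P[0]); print(n/np.linalg.norm(n))
# stand check: near-left rim corner
print(plane(W,[[505,129],[488,203]],.024))
im=cv2.imread("pics/w1.png")[40:240,180:370]; cv2.imwrite("pics/w1c.png",cv2.resize(im,None,fx=3,fy=3,interpolation=cv2.INTER_CUBIC))
E
```

```text
gap mm 4.19966956847597
gap mm 5.962191443955282
gap mm 4.897642127103174
gap mm 4.610034982631967
[[ 0.5456  0.029   0.1005]
 [ 0.5506 -0.0234  0.0838]
 [ 0.4761 -0.0314  0.047 ]
 [ 0.4707  0.0223  0.0494]]
[np.float64(0.0909), np.float64(0.0552), np.float64(0.0835), np.float64(0.054)]
[ 0.51788879  0.30315932 -0.79992852]
[[ 0.58482118 -0.20986405  0.024     ]
 [ 0.51171756 -0.21134016  0.024     ]]
```

View pics/w1c.png

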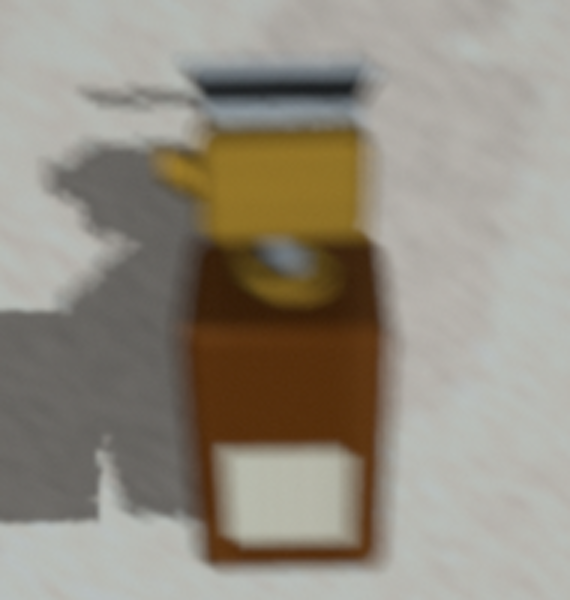

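>>> arm_command:
  series: "0 0 0 0 0;0 0 0 0 0;0 0 0 0 0;0 0 0 0 0"

```text
time_s: 2.15
tool_pos: [0.5093, -0.005, 0.2223]
tool_rot: [180.0, 0.0, 5.6]
force: [0.0, 0.7, 0.1]
grip_width: 0.087
grasp_force: 0.0
```

```bash
python3 - <<'E'
from h import *
import pickle
o=telemetry.get_obs(); im=cams.read_camera("wrist"); print(o["time_s"],o["tool_pos"],o["tool_rot"],o["joint_velocities"].round(1))
cv2.imwrite("pics/w2.png",im); pickle.dump(o,open("w2.pkl","wb"))
cr=cv2.resize(im[50:250,150:560],None,fx=1.95,fy=1.95*1.0,interpolation=cv2.INTER_CUBIC); cv2.imwrite("pics/w2c.png",cr)
E
```

```text
2.15 [ 0.50934041 -0.00498902  0.2222703 ] [1.79958484e+02 4.28380908e-02 5.61778214e+00] [ 0.2 -0.3 -0.3  0.  -0.2 -0.  -0.1]
```

View pics/w2c.png

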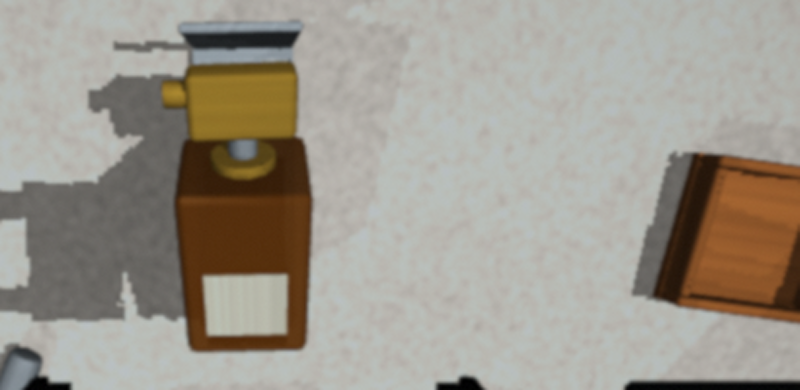

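```bash
python3 - <<'E'
from h import *
import pickle
o=pickle.load(open("w2.pkl","rb")); W=cam("wrist",o); C=cam("top")
f=[[273.3,191.1],[297.1,188.2],[300.9,221.6],[277.8,224.7]]
g=[[240.8,150.5],[309.5,151],[305.9,229.3],[247.4,229.5]]
P=tri(C,f,W,g); print(P.round(4)); print([np.linalg.norm(P[i]-P[i-1]).round(4) for i in range(4)])
# wrist only: plane heights from widths
for z in (.08,.09,.1,.11,.12):
    a=plane(W,g[:2],z); print("hi",z,np.linalg.norm(a[0]-a[1]).round(4),a.mean(0).round(4))
for z in (.04,.05,.06,.07,.08):
    a=plane(W,g[2:],z); print("lo",z,np.linalg.norm(a[0]-a[1]).round(4),a.mean(0).round(4))
print(plane(W,[[518,130.5],[500,205.4]],.024),plane(W,[[503.8,128.5],[485.9,202.3]],0.0))
# top camera residual on spot: head bar top centre in both
print(tri(C,[[282.8,173.5]],W,[[150+243/1.95,50+102/1.95]]))
E
```

```text
gap mm 2.731773237547678
gap mm 2.2456140953425656
gap mm 1.8452664223267177
gap mm 2.252534643661139
[[ 0.5459  0.0285  0.0944]
 [ 0.551  -0.0251  0.0881]
 [ 0.4764 -0.0327  0.0595]
 [ 0.4706  0.0208  0.0594]]
[np.float64(0.0834), np.float64(0.0542), np.float64(0.0803), np.float64(0.0538)]
hi 0.08 0.0562 [0.5472 0.0032 0.08  ]
hi 0.09 0.0543 [0.5483 0.0032 0.09  ]
hi 0.1 0.0525 [0.5493 0.0032 0.1   ]
hi 0.11 0.0507 [0.5504 0.0032 0.11  ]
hi 0.12 0.0488 [0.5514 0.0032 0.12  ]
lo 0.04 0.0572 [ 0.4671 -0.0054  0.04  ]
lo 0.05 0.0555 [ 0.4704 -0.0052  0.05  ]
lo 0.06 0.0539 [ 0.4736 -0.0049  0.06  ]
lo 0.07 0.0522 [ 0.4769 -0.0047  0.07  ]
lo 0.08 0.0506 [ 0.4801 -0.0044  0.08  ]
[[ 0.5831662  -0.22617702  0.024     ]
 [ 0.50897681 -0.22741073  0.024     ]] [[ 0.58395344 -0.22642175  0.        ]
 [ 0.50620223 -0.22675535  0.        ]]
gap mm 1.7789162973954031
[[0.58489725 0.00618419 0.0910757 ]]
```

>>> arm_command:
  series: "24 -2 0 -0.008 0;23 -2 0 0 0;0 0 38 0 0;0 0 38 0 0;0 0 38 0 0;0 0 31 0 0;0 0 20 0 0;0 0 10 0 0;0 0 0 0 0;0 0 0 0 0;0 0 0 0 0"
  squeeze: 5

```text
time_s: 3.12
tool_pos: [0.5577, 0.0054, 0.0494]
tool_rot: [180.0, -0.2, 6.2]
force: [-0.0, 0.1, -0.2]
grip_width: 0.087
grasp_force: 0.0
```

```bash
python3 - <<'E'
from h import *
import pickle
o=telemetry.get_obs(); im=cams.read_camera("wrist"); s=cams.read_camera("side");print(o["time_s"],o["tool_pos"],o["tool_rot"],o["joint_velocities"].round(1))
a=cv2.resize(im[0:350,100:460],None,fx=1.1,fy=1.1); b=cv2.resize(s[150:270,200:330],None,fx=3,fy=3,interpolation=cv2.INTER_CUBIC)
q=np.zeros((385,790,3),np.uint8); q[:a.shape[0],:a.shape[1]]=a; q[:b.shape[0],400:790]=b; cv2.imwrite("pics/g1.png",q)
E
```

```text
3.1167 [0.55765345 0.0053661  0.04935794] [ 1.79954490e+02 -1.72952742e-01  6.19831906e+00] [-0.1 -0.4 -0.2 -0.2  0.  -0.1 -0.2]
```

View pics/g1.png

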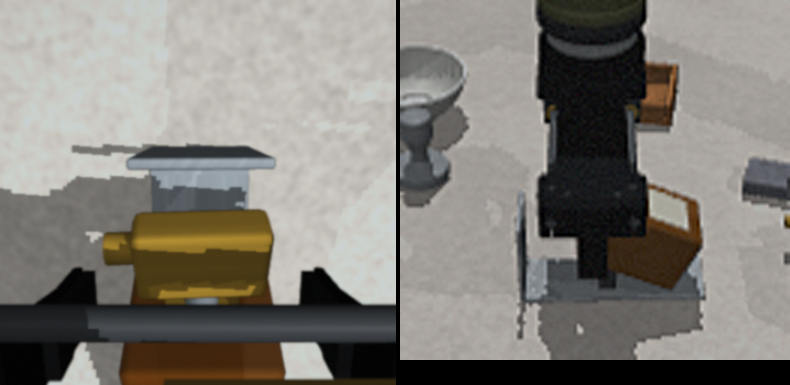

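>>> arm_command:
  series: "0 0 0 0 255;0 0 0 0 255;0 0 0 0 255;0 0 0 0 255;0 0 0 0 255;0 0 0 0 255;0 0 0 0 255;0 0 0 0 255"
  squeeze: 5

```text
time_s: 3.88
tool_pos: [0.5567, 0.0049, 0.0477]
tool_rot: [179.9, -0.0, 6.2]
force: [0.3, -2.1, 1.4]
grip_width: 0.0564
grasp_force: 5.0
```

>>> arm_command:
  series: "0 0 -4 0 255;0 0 -6 0 255;0 0 -8 0 255;0 0 -8 0 255;0 0 -8 0 255;0 0 -8 0 255;0 0 -8 0 255;0 0 -8 0 255;0 0 -8 0 255;0 0 -8 0 255;0 0 -8 0 255;0 0 -8 0 255;0 0 -8 0 255;0 0 -4 0 255;0 0 0 0 255;0 0 0 0 255"

```text
time_s: 5.22
tool_pos: [0.5562, 0.0056, 0.1496]
tool_rot: [180.0, -0.0, 6.2]
force: [-0.0, 0.2, -4.4]
grip_width: 0.0563
grasp_force: 6.2
```

```bash
python3 - <<'E'
from h import *
import pickle
o=telemetry.get_obs(); im=cams.read_camera("wrist"); s=cams.read_camera("side");print(o["time_s"],o["tool_pos"],o["tool_rot"],o["grip_width"],o["grasp_force"],o["force"])
a=cv2.resize(im[0:350,100:460],None,fx=1.1,fy=1.1); b=cv2.resize(s[120:270,200:330],None,fx=3,fy=3,interpolation=cv2.INTER_CUBIC)
q=np.zeros((450,790,3),np.uint8); q[:a.shape[0],:a.shape[1]]=a; q[:b.shape[0],400:790]=b; cv2.imwrite("pics/g2.png",q)
E
```

```text
5.2167 [0.55620193 0.00562664 0.14962328] [ 1.79988253e+02 -8.96950308e-03  6.23176629e+00] 0.056307618245840636 6.1702626583428355 [-0.01409376  0.2421095  -4.38445939]
```

View pics/g2.png

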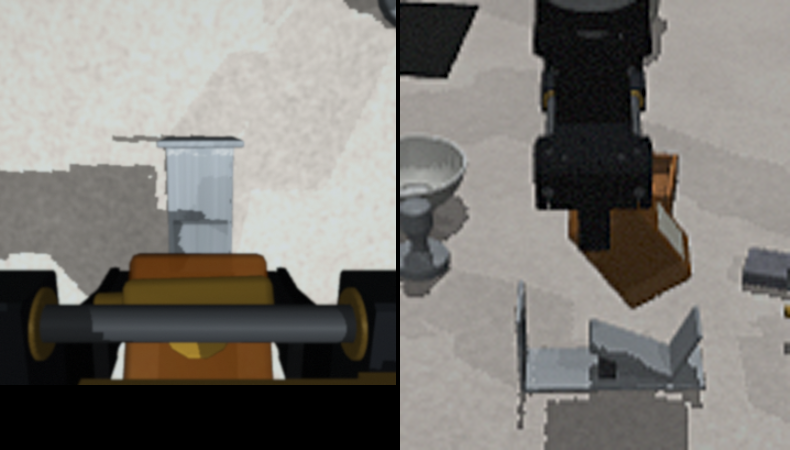

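```bash
cat >> h.py <<'E'
def vplane(C,uv,p,n):
    o,v=ray(C,uv); n=np.array(n,float); return o+v*(((np.array(p)-o)@n)/(v@n))[:,None]
def sidebox(lo=(3,120,25),hi=(17,255,255),roi=(180,120,360,330),save=None):
    """largest brown blob in side view near gripper: approx polygon corners"""
    s=cams.read_camera("side"); 
    if save: cv2.imwrite(save,s)
    h=cv2.cvtColor(s,cv2.COLOR_BGR2HSV); k=np.zeros(h.shape[:2],np.uint8); x0,y0,x1,y1=roi
    k[y0:y1,x0:x1]=cv2.inRange(h,lo,hi)[y0:y1,x0:x1]
    return s,k
E
python3 - <<'E'
from h import *
S=cam("side"); yaw=np.radians(6.2); n=[-np.sin(yaw),np.cos(yaw),0]; p=np.array([.5562,.0056,.15])+28e-3*np.array(n)
ex=np.array([np.cos(yaw),np.sin(yaw),0])
P=vplane(S,[[277.3,222.3],[296.7,210]],p,n); print(P, np.linalg.norm(P[0]-P[1]))
d=P[0]-P[1]; print("tilt",np.degrees(np.arctan2(-d[2],d@ex)))
th=np.arctan2(-d[2],d@ex)
for t in np.radians([20,30,35,40,45,50]):
    g=np.array([.5562,.0056,.1686])+28e-3*np.array(n)
    ax=np.sin(t)*ex+np.cos(t)*np.array([0,0,1]); bx=np.cos(t)*ex-np.sin(t)*np.array([0,0,1])
    print(np.degrees(t),proj(S,[g-80e-3*ax+28e-3*bx,g-80e-3*ax-28e-3*bx,g+4e-3*ax-28e-3*bx]).round(1).tolist())
E
```

```text
[[0.52568212 0.03044943 0.09240882]
 [0.48361873 0.02587989 0.12674684]] 0.054491369927425905
tilt 39.06158203221563
20.0 [[265.5, 225.4], [289.0, 218.5], [276.6, 189.4]]
29.999999999999996 [[272.0, 224.8], [293.9, 214.8], [275.3, 187.7]]
35.0 [[275.2, 224.2], [296.0, 212.7], [274.5, 187.0]]
40.0 [[278.3, 223.4], [298.0, 210.5], [273.7, 186.3]]
45.0 [[281.3, 222.3], [299.7, 208.1], [272.8, 185.7]]
50.0 [[284.3, 221.1], [301.2, 205.6], [271.8, 185.2]]
```

>>> arm_command:
  series: "0 6 0 0 255;0 12 0 0 255;0 18 0 0 255;0 20 0 0 255;0 20 0 0 255;0 20 0 0 255;0 18 0 0 255;0 12 0 0 255;0 6 8 0 255;0 0 12 0 255;0 0 12 0 255;0 0 12 0 255;0 0 10 0 255;0 0 10 0 255;0 0 8 0 255;0 0 6 0 255;0 0 0 0 255;0 0 0 0 255"

```text
time_s: 6.82
tool_pos: [0.5705, -0.1254, 0.0714]
tool_rot: [-180.0, 0.0, 6.2]
force: [0.2, -0.2, -3.1]
grip_width: 0.056
grasp_force: 6.2
```

```bash
cat >> h.py <<'E'
def foot(yawdeg=None,save=None):
    """lower foot corners of +y face of held bottle from side view -> world, tilt from vertical"""
    o=telemetry.get_obs(); yaw=np.radians(o["tool_rot"][2] if yawdeg is None else yawdeg); S=cam("side")
    n=np.array([-np.sin(yaw),np.cos(yaw),0]); ex=np.array([np.cos(yaw),np.sin(yaw),0]); p=o["tool_pos"]+.028*n
    c=proj(S,p-np.array([0,0,.03]))[0].astype(int)
    s,k=sidebox(roi=(max(c[0]-50,0),max(c[1]-40,0),c[0]+50,c[1]+50),save=save)
    n_,lab,st,_=cv2.connectedComponentsWithStats(k); i=1+np.argmax(st[1:,4]); k=(lab==i).astype(np.uint8)
    q=max(cv2.findContours(k,cv2.RETR_EXTERNAL,cv2.CHAIN_APPROX_NONE)[0],key=cv2.contourArea)
    hull=cv2.approxPolyDP(cv2.convexHull(q),2.0,True)[:,0]
    print("t",o["time_s"],"tcp",o["tool_pos"].round(4),"F",o["force"].round(1),"w",o["grip_width"].round(4),"gf",round(o["grasp_force"],1),"bbox",st[i])
    W=vplane(S,hull,p,n)
    for h,w in zip(hull,W): print(h,"along",round((w-o["tool_pos"])@ex,4),"z",round(w[2],4))
E
python3 - <<'E'
from h import *
foot(save="pics/s3.png")
E
```

```text
Traceback (most recent call last):
  File "h.py", line 42, in foot
    print("t",o["time_s"],"tcp",o["tool_pos"].round(4),"F",o["force"].round(1),"w",o["grip_width"].round(4),"gf",round(o["grasp_force"],1),"bbox",st[i])
                                                                                   ^^^^^^^^^^^^^^^^^^^^^
AttributeError: 'float' object has no attribute 'round'
```

```bash
sed -i 's/o\["grip_width"\].round(4)/round(float(o["grip_width"]),4)/' h.py && python3 - <<'E'
from h import *
foot(save="pics/s3.png")
E
```

```text
t 6.8667 tcp [ 0.5709 -0.1255  0.0719] F [-0.6 -0.3 -3.4] w 0.0555 gf 6.2 bbox [261 171  31  43 640]
[291 172] along -0.0649 z 0.1434
[291 204] along -0.0682 z 0.0461
[275 213] along -0.0269 z 0.017
[261 197] along 0.0093 z 0.0691
[281 171] along -0.0404 z 0.1464
```

>>> arm_command:
  series: "0 0 0 0 255;0 0 0 0 255;6 0 0 0 255;-6 0 0 0 255;6 0 0 0 255;-6 0 0 0 255;0 0 0 0 255"
  squeeze: 3

```text
time_s: 7.5
tool_pos: [0.5696, -0.1256, 0.0713]
tool_rot: [-180.0, 0.1, 6.2]
force: [-0.2, 1.1, -4.1]
grip_width: 0.0558
grasp_force: 4.1
```

```bash
python3 - <<'E'
from h import *
foot(save="pics/s4.png")
E
```

```text
t 7.5 tcp [ 0.5696 -0.1256  0.0713] F [-0.2  1.1 -4.1] w 0.0558 gf 4.1 bbox [257 171  35  44 706]
[291 172] along -0.0636 z 0.1434
[289 206] along -0.0619 z 0.0397
[273 214] along -0.0203 z 0.0138
[257 193] along 0.0206 z 0.0816
[257 185] along 0.0202 z 0.1059
[282 171] along -0.0415 z 0.1464
```

>>> arm_command:
  series: "8 0 0 0 255;-8 0 0 0 255;8 0 0 0 255;-8 0 0 0 255;0 0 3 0 255;0 0 3 0 255;0 0 2 0 255;-4 0 0 0 255;-4 0 0 0 255;-4 0 0 0 255;-4 0 0 0 255;0 0 0 0 255"
  squeeze: 3

```text
time_s: 8.55
tool_pos: [0.5527, -0.1275, 0.063]
tool_rot: [-180.0, 0.2, 6.2]
force: [-1.9, 1.9, 1.3]
grip_width: 0.0559
grasp_force: 3.0
```

```bash
python3 - <<'E'
from h import *
foot(save="pics/s5.png")
E
```

```text
t 8.55 tcp [ 0.5527 -0.1275  0.063 ] F [-1.9  1.9  1.3] w 0.0559 gf 3.0 bbox [262 172  30  44 526]
[291 172] along -0.0466 z 0.1434
[288 212] along -0.0428 z 0.02
[271 215] along 0.002 z 0.0105
[268 213] along 0.0099 z 0.0173
[262 188] along 0.0248 z 0.0967
```

>>> arm_command:
  series: "-4 0 0 0 255;-4 0 0 0 255;-4 0 0 0 255;-4 0 1 0 255;-2 0 0 0 255;0 0 0 0 255;0 0 0 0 255"
  squeeze: 3

```text
time_s: 9.18
tool_pos: [0.5365, -0.1295, 0.0624]
tool_rot: [180.0, 0.0, 6.2]
force: [-0.9, 0.2, -3.7]
grip_width: 0.0557
grasp_force: 3.0
```

```bash
python3 - <<'E'
from h import *
foot(save="pics/s6.png")
o=telemetry.get_obs(); im=cams.read_camera("wrist"); s=cv2.imread("pics/s6.png")
a=cv2.resize(im[0:350,100:460],None,fx=1.1,fy=1.1); b=cv2.resize(s[100:250,200:330],None,fx=3,fy=3,interpolation=cv2.INTER_CUBIC)
q=np.zeros((450,790,3),np.uint8); q[:a.shape[0],:a.shape[1]]=a; q[:b.shape[0],400:790]=b; cv2.imwrite("pics/g3.png",q)
E
```

```text
t 9.1833 tcp [ 0.5365 -0.1295  0.0624] F [-0.9  0.2 -3.7] w 0.0557 gf 3.0 bbox [264 188  26  28 460]
[289 188] along -0.0268 z 0.0961
[288 215] along -0.0268 z 0.0098
[269 215] along 0.0236 z 0.0104
[264 189] along 0.0361 z 0.0935
```

View pics/g3.png

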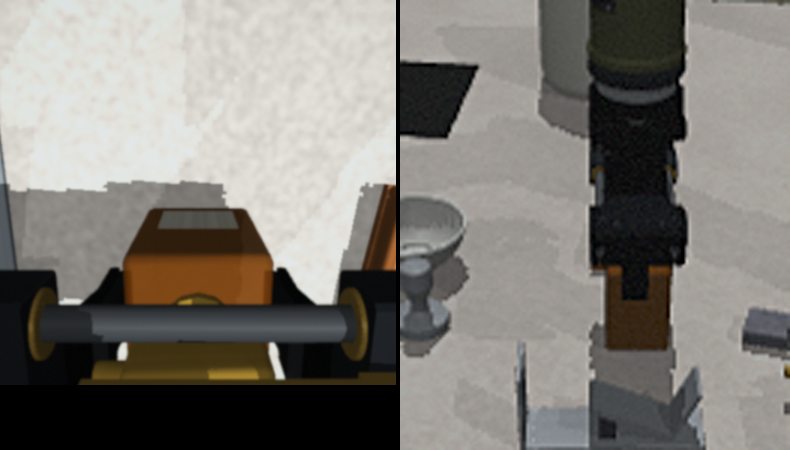

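>>> arm_command:
  series: "0 0 0 0 255;0 0 0 0 255;0 0 -10 0 255;0 0 -15 0 255;0 0 -15 0.0635 255;0 4 -5 0.0635 255;2 10 0 0 255;2 18 0 0 255;2 22 0 0 255;2 24 0 0 255;2 22 0 0 255;1 18 0 0 255;0 12 0 0 255;0 6 0 0 255;0 0 0 0 255;0 0 0 0 255;0 0 0 0 255"
  squeeze: 15

```text
time_s: 10.7
tool_pos: [0.5458, -0.2635, 0.1075]
tool_rot: [-179.9, 0.0, -0.9]
force: [-0.6, 0.4, -3.6]
grip_width: 0.056
grasp_force: 15.0
```

```bash
python3 - <<'E'
from h import *
foot(save="pics/s7.png")
o=telemetry.get_obs(); print(o["tool_rot"])
im=cams.read_camera("top"); cv2.imwrite("pics/t7.png",im); im=cams.read_camera("wrist"); cv2.imwrite("pics/w7.png",im)
E
```

```text
t 10.7 tcp [ 0.5458 -0.2635  0.1075] F [-0.6  0.4 -3.6] w 0.056 gf 15.0 bbox [264 144  28  48 876]
[289 145] along -0.0308 z 0.1486
[289 191] along -0.0354 z -0.0022
[264 189] along 0.0386 z -0.0008
[270 145] along 0.0211 z 0.1453
[-1.79956777e+02  1.26247006e-03 -8.89100015e-01]
```

>>> arm_command:
  series: "0 2 6 0 255;0 0 8 0 255;0 0 8 0 255;0 0 5 0 255;0 0 4 0 255;0 0 0 0 255;0 0 0 0 255"

```text
time_s: 11.43
tool_pos: [0.5453, -0.2673, 0.0761]
tool_rot: [-180.0, 0.0, -1.0]
force: [1.0, -0.6, -3.5]
grip_width: 0.0558
grasp_force: 15.0
```

>>> arm_command:
  series: "0 -1.5 3 0 255;0 0 3 0 255;0 0 2 0 255;0 0 0 0 255;0 0 0 0 255"

```text
time_s: 11.85
tool_pos: [0.5454, -0.2659, 0.0685]
tool_rot: [180.0, 0.0, -1.0]
force: [-0.2, -0.5, -3.5]
grip_width: 0.0559
grasp_force: 15.0
```

>>> arm_command:
  series: "0 0 1 0 255;0 0 1 0 255;0 0 1 0 255;0 0 0 0 255;0 0 0 0 255"

```text
time_s: 12.27
tool_pos: [0.5462, -0.2661, 0.0678]
tool_rot: [179.9, -0.1, -1.0]
force: [-3.0, 1.4, 7.9]
grip_width: 0.0564
grasp_force: 15.0
```

>>> arm_command:
  series: "0 0 0 0 150;0 0 0 0 80;0 0 0 0 0;0 0 0 0 0;0 0 0 0 0;0 0 0 0 0;0 0 0 0 0;0 0 -5 0 0;0 0 -10 0 0;0 0 -20 0 0;0 0 -30 0 0;0 0 -30 0 0;0 0 -30 0 0;0 0 0 0 0;0 0 0 0 0;0 0 0 0 0;0 0 0 0 0"
  squeeze: 3

```text
time_s: 13.68
tool_pos: [0.5447, -0.2657, 0.1896]
tool_rot: [-180.0, 0.1, -1.0]
force: [-0.6, -0.3, -0.2]
grip_width: 0.0872
grasp_force: 0.0
```

```bash
python3 - <<'E'
from h import *
import pickle
o=telemetry.get_obs(); im=cams.read_camera("wrist"); s=cams.read_camera("side"); t=cams.read_camera("top")
cv2.imwrite("pics/w8.png",im);cv2.imwrite("pics/s8.png",s);cv2.imwrite("pics/t8.png",t);pickle.dump(o,open("w8.pkl","wb"))
print(o["time_s"],o["tool_pos"],o["tool_rot"],o["force"])
a=cv2.resize(im[30:330,150:400],None,fx=1.9,fy=1.9,interpolation=cv2.INTER_CUBIC); b=cv2.resize(s[110:210,230:310],None,fx=4,fy=4,interpolation=cv2.INTER_CUBIC)
q=np.zeros((600,800,3),np.uint8); q[:a.shape[0],:a.shape[1]]=a; q[:b.shape[0],480:800]=b; cv2.imwrite("pics/g4.png",q)
E
```

```text
13.6833 [ 0.54474553 -0.2657061   0.18960582] [-1.79963812e+02  9.82803727e-02 -1.04018880e+00] [-0.62437914 -0.32308111 -0.16056277]
```

View pics/g4.png

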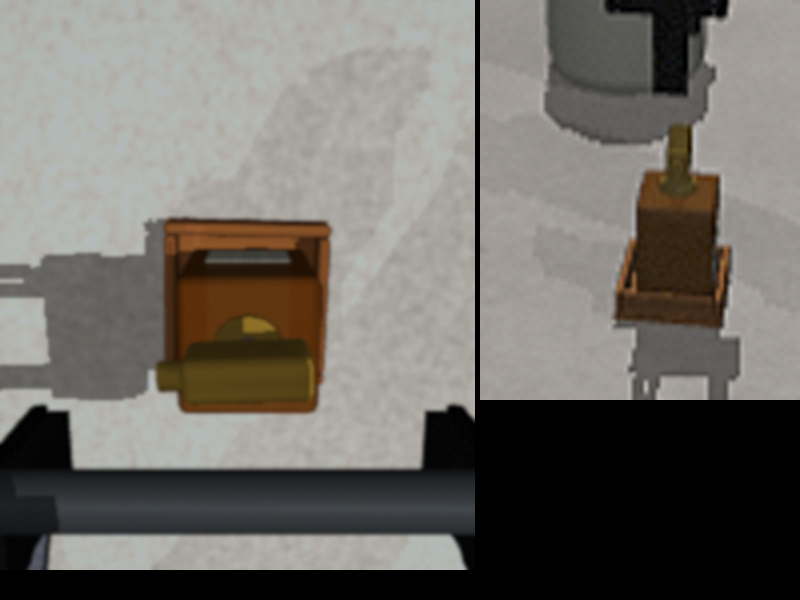

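```bash
python3 - <<'E'
from h import *
import pickle
o=pickle.load(open("w8.pkl","rb")); W=cam("wrist",o)
f=lambda x,y:[150+x/1.9,30+y/1.9]
P=plane(W,[f(249,381),f(182,405),f(315,404),f(182,357),f(313,357)],.132); print(P.round(4))
im=cv2.imread("pics/w8.png"); h=cv2.cvtColor(im,cv2.COLOR_BGR2HSV)
k=cv2.inRange(h,(18,100,30),(32,255,255)); k[:205]=0;k[255:]=0;k[:,:220]=0;k[:,330:]=0
ys,xs=np.where(k); print(xs.min(),xs.max(),ys.min(),ys.max()); print([(int(y),int(xs[ys==y].min()),int(xs[ys==y].max())) for y in range(ys.min(),ys.max()+1,3)])
col=h[200:250,283]; print(col[::2].tolist())
for n,ff in(("top","t8"),("side","s8")):
    S=cam(n); im2=cv2.cvtColor(cv2.imread(f"pics/{ff}.png"),cv2.COLOR_BGR2HSV); c=proj(S,[.545,-.266,.12])[0].astype(int)
    k=cv2.inRange(im2,(18,100,30),(32,255,255)); m=np.zeros_like(k); m[c[1]-20:c[1]+20,c[0]-20:c[0]+20]=k[c[1]-20:c[1]+20,c[0]-20:c[0]+20]
    ys,xs=np.where(m); print(n,c,len(xs)); 
    if len(xs): 
        print(xs.min(),xs.max(),ys.min(),ys.max(), vplane(S,[[xs.min(),ys.min()],[xs.max()+1,ys.min()]],[.545,-.266+.022,.12],[0,1,0]).round(4) if n=="side" else "")
E
```

```text
[[ 0.5424 -0.2655  0.132 ]
 [ 0.5344 -0.2431  0.132 ]
 [ 0.5339 -0.2873  0.132 ]
 [ 0.551  -0.2438  0.132 ]
 [ 0.5502 -0.2865  0.132 ]]
233 315 205 242
[(205, 264, 296), (208, 263, 297), (211, 251, 311), (214, 249, 312), (217, 248, 313), (220, 235, 314), (223, 233, 315), (226, 233, 315), (229, 233, 315), (232, 233, 315), (235, 243, 315), (238, 246, 314), (241, 248, 299)]
[[21, 186, 141], [21, 186, 140], [21, 188, 121], [21, 185, 69], [21, 133, 50], [22, 178, 43], [21, 191, 44], [22, 196, 43], [21, 183, 46], [22, 189, 54], [22, 190, 71], [21, 186, 81], [21, 186, 89], [21, 188, 88], [21, 187, 86], [21, 188, 84], [21, 186, 85], [21, 185, 84], [21, 187, 86], [21, 187, 86], [20, 185, 77], [15, 200, 84], [14, 207, 100], [13, 144, 103], [38, 6, 168]]
top [406 187] 3
406 408 194 194 
side [278 148] 113
273 283 141 167 [[ 0.5598 -0.244   0.1536]
 [ 0.5298 -0.244   0.1553]]
```

```bash
python3 - <<'E'
from h import *
o=telemetry.get_obs(); print(o["qpos"],o["tool_rot"])
E
```

```text
[ 50.03189287  16.90419122 -32.03094448  91.28345619   9.18237808
  74.58498883 -74.39126896] [-1.79940494e+02  1.10899610e-01 -1.03916213e+00]
```

>>> arm_command:
  series: "0 0 0 -0.12 0;0 0 0 -0.12 0;0 0 0 -0.12 0;0 0 0 -0.12 0;0 0 0 -0.12 0;0 0 0 -0.12 0;0 0 0 -0.12 0;0 0 0 -0.12 0;0 0 0 -0.12 0;0 0 0 -0.12 0;0 0 0 -0.12 0;0 0 0 -0.12 0;0 0 0 -0.12 0;0 0 0 -0.018 0;0 0 0 0 0;0 0 0 0 0;0 0 0 0 0"

```text
time_s: 15.25
tool_pos: [0.5454, -0.2659, 0.1903]
tool_rot: [-180.0, -0.0, 89.3]
force: [0.9, 0.5, 0.2]
grip_width: 0.087
grasp_force: 0.0
```

```bash
python3 - <<'E'
from h import *
o=telemetry.get_obs(); print(o["qpos"],o["tool_rot"],o["tool_pos"])
W=cam("wrist"); im=cams.read_camera("wrist"); cv2.imwrite("pics/w9.png",im); print(proj(W,[[.5424,-.2652,.132],[.5344,-.2431,.132],[.5504,-.2431,.132],[.5504,-.2872,.132],[.5344,-.2872,.132]]).round(1).tolist())
h=cv2.cvtColor(im,cv2.COLOR_BGR2HSV); k=cv2.inRange(h,(18,100,30),(32,255,255)); 
cs=sorted(cv2.findContours(k,cv2.RETR_EXTERNAL,cv2.CHAIN_APPROX_NONE)[0],key=cv2.contourArea)[::-1][:3]
for q in cs: print(cv2.contourArea(q),cv2.boundingRect(q))
q=cv2.boundingRect(cs[0])
for y in range(q[1],q[1]+q[3],4):
    xs=np.where(k[y,q[0]:q[0]+q[2]])[0]+q[0]; print(y,xs.min(),xs.max(),h[y,int(xs.mean())].tolist())
E
```

```text
[ 60.18596933  19.6170385  -45.25528823  90.87136971  14.25560644
  75.50369933  12.25170806] [-1.79982415e+02 -7.76922918e-03  8.92523644e+01] [ 0.54539649 -0.26588931  0.19033157]
[[274.9, 227.1], [261.2, 192.7], [287.4, 192.4], [288.0, 259.6], [263.0, 259.9]]
4271.5 (249, 338, 311, 21)
2119.5 (256, 175, 40, 84)
2104.5 (37, 177, 60, 59)
338 508 559 [21, 145, 30]
342 499 559 [21, 181, 45]
346 250 559 [22, 181, 45]
350 250 559 [22, 185, 44]
354 249 559 [21, 181, 45]
358 249 556 [20, 173, 34]
```

```bash
python3 - <<'E'
from h import *
im=cv2.imread("pics/w9.png"); h=cv2.cvtColor(im,cv2.COLOR_BGR2HSV); k=cv2.inRange(h,(18,100,30),(32,255,255))
for y in range(176,260,6):
    xs=np.where(k[y,250:300])[0]+250; print(y,xs.min(),xs.max(),h[y,[264,275,286],2].tolist())
W=cam("wrist"); print(plane(W,[[262,250],[288,250],[262,215],[288,215]],.132).round(4))
E
```

```text
176 267 281 [77, 62, 79]
182 266 282 [89, 154, 97]
188 265 284 [61, 160, 82]
194 262 286 [80, 100, 71]
200 260 290 [137, 163, 108]
206 257 294 [134, 165, 105]
212 256 295 [131, 166, 113]
218 258 293 [129, 167, 112]
224 262 289 [124, 168, 115]
230 263 287 [119, 169, 116]
236 263 287 [110, 169, 120]
242 263 287 [107, 171, 121]
248 264 287 [111, 171, 125]
254 264 287 [110, 151, 130]
[[ 0.5339 -0.2805  0.132 ]
 [ 0.5505 -0.2807  0.132 ]
 [ 0.5345 -0.2573  0.132 ]
 [ 0.5507 -0.2575  0.132 ]]
```

>>> arm_command:
  series: "0.5 -2.8 10 0 0;0 0 22 0 0;0 0 22 0 0;0 0 15 0 0;0 0 8 0 0;0 0 4 0 0;0 0 0 0 0;0 0 0 0 0;0 0 0 0 0"

```text
time_s: 16.05
tool_pos: [0.5435, -0.2656, 0.1107]
tool_rot: [179.9, 0.1, 89.4]
force: [-0.2, -0.2, 0.1]
grip_width: 0.087
grasp_force: 0.0
```

>>> arm_command:
  series: "0 0 0 0 255;0 0 0 0 255;0 0 0 0 255;0 0 0 0 255;0 0 0 0 255;0 0 0 0 255;0 0 0 0 255;0 0 0 0 255;0 0 0 0 255;0 0 0 0 255;0 0 0 0 255;0 0 0 0 255"
  squeeze: 30

```text
time_s: 17.05
tool_pos: [0.5426, -0.2654, 0.1095]
tool_rot: [-180.0, 0.0, 89.4]
force: [0.8, -0.5, 0.3]
grip_width: 0.0158
grasp_force: 30.0
```

>>> arm_command:
  series: "0 0 2 0 255;0 0 2 0 255;0 0 2 0 255;0 0 1.5 0 255;0 0 1 0 255;0 0 0 0 255;0 0 0 0 255;0 0 0 0 255"

```text
time_s: 17.72
tool_pos: [0.5429, -0.2654, 0.1025]
tool_rot: [180.0, 0.1, 89.4]
force: [-4.1, 1.7, 8.3]
grip_width: 0.0157
grasp_force: 30.0
```

>>> arm_command:
  series: "0 0 1 0 255;0 0 1 0 255;0 0 0 0 255;0 0 0 0 255"

```text
time_s: 18.05
tool_pos: [0.543, -0.2655, 0.1014]
tool_rot: [180.0, 0.1, 89.4]
force: [-3.9, 2.2, 13.4]
grip_width: 0.0159
grasp_force: 30.0
```

>>> arm_command:
  series: "0 0 0 -0.08 255;0 0 0 -0.08 255;0 0 0 -0.08 255;0 0 0 -0.08 255;0 0 0 -0.08 255;0 0 0 -0.08 255;0 0 0 -0.08 255;0 0 0 -0.08 255;0 0 0 0 255;0 0 0 0 255"

```text
time_s: 18.88
tool_pos: [0.5429, -0.2655, 0.1015]
tool_rot: [-179.9, 0.1, 126.0]
force: [-6.0, 1.7, 14.3]
grip_width: 0.0157
grasp_force: 30.0
```

```bash
python3 - <<'E'
from h import *
o=telemetry.get_obs(); print(o["wrist_torque"],o["force"],o["tool_pos"],o["tool_rot"],o["qpos"][6])
E
```

```text
[0.37541709 1.18295947 0.06032173] [-5.97441521  1.7151356  14.2735374 ] [ 0.54291356 -0.26553499  0.10146998] [-1.79947895e+02  5.88197592e-02  1.26043898e+02] 43.79137244464385
```

>>> arm_command:
  series: "0 0 0 -0.08 255;0 0 0 -0.08 255;0 0 0 -0.08 255;0 0 0 -0.08 255;0 0 0 -0.08 255;0 0 0 -0.08 255;0 0 0 -0.08 255;0 0 0 0 255;0 0 0 0 255"

```text
time_s: 19.63
tool_pos: [0.5429, -0.2658, 0.1015]
tool_rot: [-179.9, 0.0, 158.1]
force: [-6.3, 1.8, 15.2]
grip_width: 0.0155
grasp_force: 30.0
```

```bash
python3 - <<'E'
from h import *
o=telemetry.get_obs(); print(o["wrist_torque"],o["force"],o["tool_pos"],o["tool_rot"],o["qpos"][6])
E
```

```text
[ 0.40269984  1.22033253 -0.00665488] [-6.32883043  1.80961748 15.24206363] [ 0.54287768 -0.26576214  0.10150248] [-1.79910469e+02  2.16954212e-02  1.58117601e+02] 73.0769724088437
```

>>> arm_command:
  series: "0 0 0 -0.06 255;0 0 0 -0.06 255;0 0 0 0 255;0 0 0 0 255"

```text
time_s: 19.97
tool_pos: [0.5438, -0.2664, 0.1015]
tool_rot: [-179.9, 0.2, 165.0]
force: [-2.5, 0.3, 12.5]
grip_width: 0.0158
grasp_force: 30.0
```

```bash
python3 - <<'E'
from h import *
o=telemetry.get_obs(); print(o["wrist_torque"],o["force"],o["tool_pos"],o["tool_rot"],o["qpos"][6])
E
```

```text
[ 0.04049416  0.44965151 -0.04528853] [-2.54239636  0.31698227 12.50526738] [ 0.54382783 -0.2664034   0.10145674] [-1.79896760e+02  1.58368872e-01  1.64968959e+02] 79.28977650696456
```

>>> arm_command:
  series: "0 0 -2 0 255;0 0 -2 0 255;0 0 -2 0 255;0 0 -2 0 255;0 0 0 0 255;0 0 0 0 200;0 0 0 0 150;0 0 0 0 100;0 0 0 0 0;0 0 0 0 0;0 0 0 0 0;0 0 0 0 0;0 0 0 0 0;0 0 0 0 0;0 0 0 0 0;0 0 0 0 0"
  squeeze: 5

```text
time_s: 21.3
tool_pos: [0.5427, -0.2654, 0.1071]
tool_rot: [-180.0, 0.0, 165.0]
force: [0.5, -0.2, -0.8]
grip_width: 0.0775
grasp_force: 0.0
```

>>> arm_command:
  series: "0 0 -10 0 0;0 0 -20 0 0;0 0 -30 0 0;0 0 -30 0 0;0 0 -20 0 0;0 0 0 0 0;0 0 0 0 0;0 0 0 0 0;0 0 0 0 0"

```text
time_s: 22.05
tool_pos: [0.5419, -0.2653, 0.2159]
tool_rot: [180.0, -0.1, 165.0]
force: [0.8, 0.0, -0.0]
grip_width: 0.087
grasp_force: 0.0
```

```bash
python3 - <<'E'
from h import *
import pickle
o=telemetry.get_obs(); print(o["time_s"],o["tool_pos"],o["tool_rot"],o["force"])
im=cams.read_camera("wrist"); s=cams.read_camera("side"); cv2.imwrite("pics/w10.png",im); cv2.imwrite("pics/s10.png",s); pickle.dump(o,open("w10.pkl","wb"))
def m(im,x0,y0,x1,y1,lo,hi,k1=1):
    h=cv2.cvtColor(im,cv2.COLOR_BGR2HSV); k=np.zeros(h.shape[:2],np.uint8); k[y0:y1,x0:x1]=cv2.inRange(h,lo,hi)[y0:y1,x0:x1]
    q=max(cv2.findContours(k,cv2.RETR_EXTERNAL,cv2.CHAIN_APPROX_NONE)[0],key=cv2.contourArea); print(cv2.contourArea(q),cv2.boundingRect(q),cv2.minAreaRect(q)); return k
br=((18,100,30),(32,255,255)); bn=((3,120,25),(17,255,255))
for f in ("s8","s10"):
    i=cv2.imread(f"pics/{f}.png"); m(i,240,110,310,180,*br); m(i,240,130,310,210,*bn)
m(im,180,120,380,262,*br); m(im,150,60,420,262,*bn)
S=cam("side"); print(proj(S,[[.5428,-.2652,.132],[.5428,-.2652,.142],[.5428,-.2652,.091]]).round(1).tolist())
E
```

```text
22.05 [ 0.54186979 -0.26531903  0.2158809 ] [ 1.79990355e+02 -1.16995678e-01  1.64997545e+02] [ 8.39148255e-01  2.51200443e-04 -6.93403327e-03]
88.5 (275, 141, 9, 18) ((279.0, 149.5), (17.0, 8.0), 90.0)
714.0 (264, 153, 28, 39) ((278.31719970703125, 171.693115234375), (26.989784240722656, 37.03828430175781), 4.763641834259033)
134.0 (271, 139, 19, 12) ((279.6764831542969, 145.29412841796875), (18.432706832885742, 9.943960189819336), 14.03624439239502)
717.5 (264, 153, 28, 39) ((278.2689208984375, 171.77243041992188), (26.90673828125, 36.8721923828125), 4.763641834259033)
1790.0 (261, 175, 36, 78) ((278.5, 213.5), (77.0, 35.0), 90.0)
5038.0 (234, 140, 92, 103) ((280.6059265136719, 192.0406036376953), (90.59015655517578, 81.77973175048828), 77.27564239501953)
[[279.7, 144.8], [279.7, 141.6], [279.4, 157.6]]
```

```bash
python3 - <<'E'
from h import *
import pickle
im=cv2.imread("pics/w10.png"); h=cv2.cvtColor(im,cv2.COLOR_BGR2HSV); k=cv2.inRange(h,(18,100,30),(32,255,255))
for y in range(174,256,5):
    xs=np.where(k[y,240:320])[0]+240
    if len(xs): print(y,xs.min(),xs.max(),h[y,280].tolist())
W=cam("wrist",pickle.load(open("w10.pkl","rb"))); S=cam("side")
for a in (165,160,155):
  d=np.array([np.cos(np.radians(a)),np.sin(np.radians(a)),0]);n=np.array([-d[1],d[0],0])
  for z in (.1245,.132,.142):
    c=np.array([.5428,-.2654,z]); print(a,z,"wrist",proj(W,[c-.022*d+.008*n,c-.022*d-.008*n,c+.022*d+.008*n,c+.022*d-.008*n,c+.031*d-[0,0,.007]]).round(1).tolist(),"side toprow",proj(S,[c+s*.022*d-.008*n for s in(-1,1)]+[c-.022*d+.008*n]).round(1).tolist())
E
```

```text
179 272 286 [21, 190, 86]
184 272 286 [21, 181, 90]
189 269 289 [21, 182, 84]
194 267 291 [21, 186, 81]
199 263 294 [21, 188, 91]
204 262 296 [21, 186, 92]
209 262 295 [21, 185, 91]
214 263 293 [21, 184, 90]
219 268 290 [21, 184, 90]
224 268 290 [21, 189, 89]
229 268 290 [21, 181, 90]
234 267 290 [21, 185, 150]
239 267 289 [22, 185, 165]
244 268 289 [21, 185, 164]
249 268 289 [22, 186, 162]
165 0.1245 wrist [[267.7, 243.5], [289.7, 243.5], [267.2, 184.0], [290.1, 184.0], [278.6, 169.6]] side toprow [[271.3, 147.1], [286.1, 149.7], [273.3, 144.6]]
165 0.132 wrist [[267.4, 247.1], [290.0, 247.1], [266.8, 186.1], [290.4, 186.1], [278.6, 171.3]] side toprow [[271.3, 144.7], [286.2, 147.3], [273.3, 142.2]]
165 0.142 wrist [[266.9, 252.3], [290.4, 252.3], [266.3, 189.1], [290.8, 189.1], [278.6, 173.6]] side toprow [[271.3, 141.5], [286.3, 144.1], [273.3, 139.0]]
160 0.1245 wrist [[265.1, 242.5], [287.0, 244.2], [270.0, 183.1], [292.8, 185.1], [282.5, 169.8]] side toprow [[271.3, 146.7], [285.7, 150.0], [273.7, 144.3]]
160 0.132 wrist [[264.7, 246.1], [287.2, 247.9], [269.7, 185.2], [293.2, 187.2], [282.5, 171.4]] side toprow [[271.4, 144.3], [285.7, 147.6], [273.8, 142.0]]
160 0.142 wrist [[264.1, 251.2], [287.5, 253.1], [269.3, 188.1], [293.7, 190.2], [282.6, 173.8]] side toprow [[271.4, 141.1], [285.8, 144.4], [273.8, 138.8]]
155 0.1245 wrist [[262.6, 241.2], [284.3, 244.8], [272.8, 182.5], [295.4, 186.4], [286.2, 170.3]] side toprow [[271.4, 146.4], [285.1, 150.2], [274.3, 144.1]]
155 0.132 wrist [[262.1, 244.8], [284.4, 248.5], [272.6, 184.5], [295.8, 188.6], [286.4, 171.9]] side toprow [[271.4, 144.0], [285.2, 147.8], [274.3, 141.7]]
155 0.142 wrist [[261.5, 249.9], [284.6, 253.7], [272.3, 187.5], [296.5, 191.6], [286.7, 174.3]] side toprow [[271.5, 140.8], [285.3, 144.6], [274.3, 138.6]]
```

```bash
python3 -c "
from cell import env
print(env.sign_off())"
```

```text
the job is handed in; nothing more can be done
None
```

The job is handed in at about 22 s of the 64 s: the bottle stands upright in the formerly empty stand, and its pump head is turned about 1.3 rad and popped up about 10 mm by two camera views. Nothing else was touched that I know of, and `sign_off` gave no verdict.

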